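# Set four finished jewellery pieces on their matching display pads

### The arm

A 6-joint arm with a two-finger parallel gripper is mounted at the origin on the work surface. World frame = base frame: x ahead of the robot, y to its left, z up, the work surface at z = 0. Lengths are in m, angles in degrees, forces in N, time in s.
With the tool pointing down it reaches from about 0.325 to 0.775 m from the base axis. Payload 5.5 kg.
Tool frame: the origin (TCP) lies at the very end of the fingers, on their centre line; the grasp point (between the pads) lies 19 mm behind it; z points along the fingers, y is the line along which they close (so a half turn about z gives the same grasp; the last joint's range is limited). The gripper opens to 88 mm and grips with 3 to 60 N. Pads are 20 mm wide; open, the fingers measure 115 mm over their backs; the gripper's body (75 mm by 178 mm) begins 61 mm behind the grasp point.
Start: joints at [-68.451, 5.22, 70.514, -0, 104.267, -3.249], TCP at [0.252, -0.545, 0.223] pointing down, gripper open.
Joint ranges: [-164.24, 164.24], [-49.07, 125.15], [9.68, 141.18], [-86.29, 266.29], [3.28, 154.24], [-151.56, 151.56]. Speed limits (degrees/s): [147.25, 147.25, 172.46, 180, 180, 180].

### API

Orientations are given as a 3x3 rotation matrix whose columns are the frame's x, y, z axes.
In Python, from rig import env, eyes, hand_in gives the robot as it stands.
- The arm moves only by the tool move_tool, called after "Call:" by a JSON object that holds its "api" and its "payload". Schema: {"type":"object","properties":{"increments":{"type":"string"},"grip_n":{"type":"number"},"only":{"type":"string"},"quiet":{"type":"boolean"},"lines":{"type":"string"}},"required":["increments"],"additionalProperties":false}. increments is a string of 1 to 20 rows, parted by semicolons, with the numbers parted by commas; each row has 7 numbers: a rotation vector rx, ry, rz in units of 4 degrees, then dx, dy, dz in units of 20 mm, then the opening from 0.0 (shut) to 1.0 (fully open); each row shifts and turns the commanded pose from where the row before left it, along the tool's axes as they then stand; what a row does not reach is not made up. A row lasts 1/10 s, in which the tool goes at most 0.05 m and 8.59 degrees, less where a joint would pass 70% of its speed; a pose out of reach is approached as far as the arm can. The fingers move at their own pace and stop on an object; grip_n is the grip in N (left out, the last holds). Time passes only in rows, so rows that do not move let the fingers close. The tool returns the time, the measured TCP pose, the force, the opening and the grip force at its end. only (a regular expression) keeps the lines of the reply that match it, lines (a string "A,B") keeps lines A to B, and quiet returns only ok. Input that does not fit is refused with a message, and nothing moves.
- env.read_state(): the state, without advancing time (a new reading comes with each control period).
- eyes.read_camera(name): name is "scene" or "top"; returns a dict with "pixels" (420x560x3 uint8, red, green, blue), "intrinsics" (3x3 intrinsics, pixels), "k1" (the pictures are not rectified: a ray, as slopes to the right and down, at radius r is drawn at 1 + k1 r^2 times it, then the intrinsics apply), "extrinsics" (4x4, takes a point from camera to world coordinates). Camera axes: x right, y down, z forward; pixel columns grow to the right and rows downward; lengths in m; the calibration is good to about 2 mm. A picture is of the moment at which its call begins. There is no depth.
- hand_in(): hands the job in; it is judged then, once.
The state is a dict: "t": time; "joint_pos": joint angles; "joint_vel": joint speeds; "effort": joint torques, N m; "eef_pos": TCP position; "tool_rot": TCP orientation; "wrist_force": force on the tool from outside, world axes, zero at the start; "moment": the same for the moment, N m; "opening": opening from 0.0 (shut) to 1.0 (fully open); "grasp_force": force on a finger pad.
Only numpy, scipy, OpenCV 4.12 (cv2) and the standard library are available. Lean on these libraries where they do the work, as an engineer would, in place of code of your own. Each camera call takes 0.05 s, during which the arm holds its last target. There are 200 camera calls.

### The job

Set each of the four finished jewellery pieces (flower, bar, square and ring) face up and centred on the slate display pad that shows its silhouette, with the bar and the square turned to line up with theirs; the flower and the ring may be turned any way. Put the pieces down gently rather than dropping them, let go of them all, and leave the pliers and the jar where they are.

Things in the scene. Friction and masses are not known exactly. Their poses are not given: they have to be found in the camera images.
- flower: loose magenta resin flower, six round petals and a small brass dot on top: petals are 17 mm discs centred 16.5 mm from the middle (one along +x, then every 60 degrees); 50 mm from petal tip to far petal tip, 46 mm across pairs of petals (closing along its y axis), 12 mm thick, 20-45 g. Origin: centre of the underside, z up.
- bar: loose plain brass-coloured bar, 64 mm (along its x) by 18 mm (y), 12 mm thick, 40-85 g. Origin: centre of the underside, z up.
- square: loose green resin square with a small brass square on top, 36 x 36 mm, sides along its x and y, 12 mm thick, 25-50 g. Origin: centre of the underside, z up.
- hoop: loose blue resin ring, 52 mm outside, 26 mm hole, 12 mm thick, 20-45 g. Origin: centre of the underside, z up.
- flower_pad: fixed dark slate display pad, 80 x 80 mm, top 4 mm above the bench, with at its centre an ivory silhouette of the six-petalled flower, 53 mm from tip to far tip, one petal along the pad's x. Origin: centre of the underside (below the centre of the silhouette), z up.
- bar_pad: fixed dark slate display pad, 80 x 80 mm, top 4 mm above the bench, with at its centre an ivory silhouette of the bar, 68 x 22 mm, its long side along the pad's x. Origin: centre of the underside (below the centre of the silhouette), z up.
- square_pad: fixed dark slate display pad, 80 x 80 mm, top 4 mm above the bench, with at its centre an ivory silhouette of the square, 40 x 40 mm, sides along the pad's x and y. Origin: centre of the underside (below the centre of the silhouette), z up.
- hoop_pad: fixed dark slate display pad, 80 x 80 mm, top 4 mm above the bench, with at its centre an ivory silhouette of the ring, 56 mm outside with a 22 mm dark centre. Origin: centre of the underside (below the centre of the silhouette), z up.
- pliers: bystander: loose pliers lying flat, black handles and steel jaws, 152 mm long (x, jaws from 0 to +55 mm, handles back to -96 mm), 60 mm wide, 12 mm high. Origin: under the pivot.
- jar: bystander: loose closed amber glass jar with a white lid, 40 mm diameter, 50 mm high, standing upright. Origin: centre of the underside, z up.
Mind the look-alikes: they are no part of the job. Leave any pink or purple look-alike of the hoop_pad alone.

How it is judged:
By the outcome, as a careful person would: the job done as asked, in the order asked, and still so for the second after the job is handed in, with the robot touching nothing.
It also fails if it takes over 96 s, if anything falls off the work surface, if the arm or the gripper's body presses on something with over 40 N, if the wrist force passes 120 N, or if a joint passes its speed limit or range.

## Working session

There is one attempt and no reset: what is moved stays moved. The work goes in short steps, Python scripts to look and compute and a tool call to move; the robot and the scene stay as the last step left them, time stands still between calls to the robot, and variables do not carry over. Pictures are saved under pics/ and viewed, at most 14 in all, crops included, and the job is handed in when it is done.

```bash
mkdir -p pics; ls; python3 - <<'E'
from rig import env,eyes
import cv2
for n in("top","scene"):
    c=eyes.read_camera(n); cv2.imwrite(f"pics/{n}0.png",c["pixels"][:,:,::-1]); print(n,c["intrinsics"],c["k1"],c["extrinsics"])
s=env.read_state();print(s["t"],s["eef_pos"],s["tool_rot"],s["opening"])
E
```

```text
pics
top [[391.35714328   0.         278.91833679]
 [  0.         391.35714328 210.55649708]
 [  0.           0.           1.        ]] -0.0554790544300793 [[ 0.05747336 -0.97384933  0.21980512  0.41838511]
 [-0.99834465 -0.05654469  0.01051935  0.03996045]
 [ 0.00218455 -0.22004585 -0.97548709  0.95571242]
 [ 0.          0.          0.          1.        ]]
scene [[386.82584533   0.         279.38206171]
 [  0.         386.82584533 209.40335846]
 [  0.           0.           1.        ]] -0.053701211913379274 [[-0.01415761  0.72614219 -0.68739878  1.10089792]
 [ 0.99989778  0.00890851 -0.01118321  0.05399963]
 [-0.0019969  -0.68748684 -0.72619409  0.54211089]
 [ 0.          0.          0.          1.        ]]
0.1 [ 0.25154158 -0.54443269  0.22162735] [[ 9.07790299e-01  4.19423843e-01 -6.43044679e-04]
 [ 4.19424324e-01 -9.07788840e-01  1.63017210e-03]
 [ 9.99842625e-05 -1.74956299e-03 -9.99998465e-01]] 0.9959172308029789
```

View pics/top0.png

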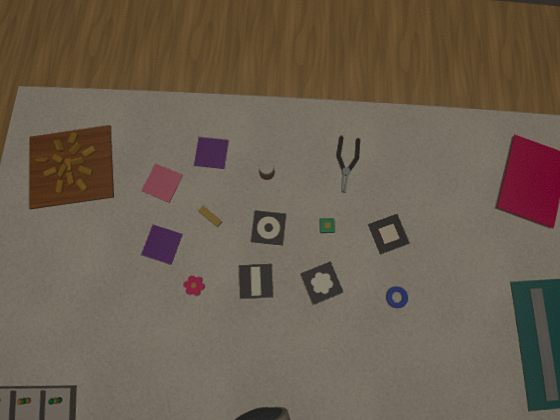

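View pics/scene0.png

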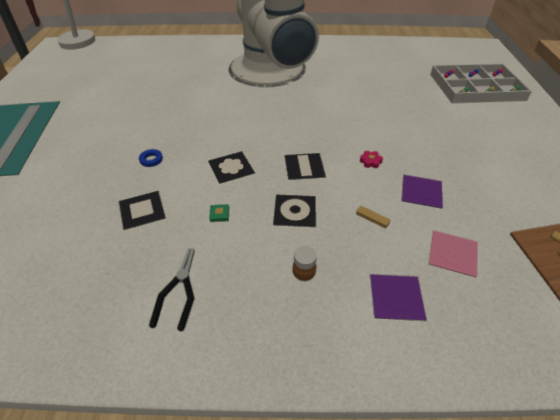

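```bash
cat > m.py <<'E'
import numpy as np, cv2, time
from rig import env,eyes
U=8
def grab(n):
    c=eyes.read_camera(n); c["name"]=n; return c
def world(c,uv,z):
    K=c["intrinsics"];D=np.array([c["k1"],0,0,0,0.])
    p=cv2.undistortPoints(np.float64(uv).reshape(-1,1,2),K,D).reshape(-1,2)
    d=np.c_[p,np.ones(len(p))]@c["extrinsics"][:3,:3].T; o=c["extrinsics"][:3,3]
    return (o+d*((z-o[2])/d[:,2])[:,None])[:,:2]
def pix(c,P):
    E=np.linalg.inv(c["extrinsics"]);D=np.array([c["k1"],0,0,0,0.])
    return cv2.projectPoints(np.float64(P).reshape(-1,1,3),cv2.Rodrigues(E[:3,:3])[0],E[:3,3],c["intrinsics"],D)[0].reshape(-1,2)
def mask(im,kind):
    h=cv2.cvtColor(im,cv2.COLOR_RGB2HSV).astype(int);H,S,V=h[...,0],h[...,1],h[...,2]
    return {"flower":(S>110)&((H>160)|(H<5)),"bar":(S>105)&(H>8)&(H<30),"square":(S>105)&(H>20)&(H<95),
     "hoop":(S>110)&(H>100)&(H<130),"ivory":(V>125),"dark":(V<75)}[kind].astype(np.uint8)
def outline(c,kind,xy,z,r=.05):
    """external contour (world, plane z) of blob of kind nearest xy"""
    u,v=pix(c,[[*xy,z]])[0]; R=int(r*c["intrinsics"][0,0]/np.linalg.norm(c["extrinsics"][:3,3]-[*xy,z]))+2
    x0,y0=int(u)-R,int(v)-R; cr=c["pixels"][y0:y0+2*R,x0:x0+2*R]
    big=cv2.resize(cr,None,fx=U,fy=U,interpolation=cv2.INTER_CUBIC)
    m=mask(big,kind)
    if kind=="ivory": # inside the dark pad only
        d=mask(big,"dark"); k=max(cv2.findContours(d,0,1)[0],key=cv2.contourArea); f=np.zeros_like(m)
        cv2.drawContours(f,[cv2.convexHull(k)],-1,1,-1); m&=cv2.erode(f,np.ones((25,25)))
    k=max(cv2.findContours(m,0,cv2.CHAIN_APPROX_NONE)[0],key=cv2.contourArea).reshape(-1,2)
    return world(c,(k+.5)/U-.5+[x0,y0],z)
def describe(w,fold=None):
    k=np.float32(w*1e4).reshape(-1,1,2); M=cv2.moments(k); ctr=np.array([M["m10"],M["m01"]])/M["m00"]/1e4
    (_,s,a)=cv2.minAreaRect(k); s=np.array(s)/10
    if s[0]<s[1]: a+=90          # angle of the long side
    d=w-ctr; th=np.arctan2(d[:,1],d[:,0]); r=np.hypot(*d.T); t=np.unwrap(th)
    pa=.5*np.degrees(np.arctan2(2*M["mu11"],M["mu20"]-M["mu02"]))
    ds=np.gradient(t); f=[np.degrees(np.angle(np.sum(r*np.exp(1j*n*th)*abs(ds))))/n for n in (4,6)]
    return ctr,np.sort(s),a,pa,f
G={"flower":((194,286),.006),"bar":((210,216),.006),"square":((327,226),.006),"hoop":((397,297),.006),
 "flower_pad":((322,283),.004),"bar_pad":((256,281),.004),"square_pad":((389,234),.004),"hoop_pad":((268,228),.004)}
E
python3 - <<'E'
from m import *
np.set_printoptions(precision=4,suppress=True)
C=[grab("top"),grab("scene")]
for n,(uv,z) in G.items():
    xy=world(C[0],[uv],z)[0]
    for c in C:
        for kind in ([n] if "pad" not in n else ["ivory","dark"]):
            try:
                d=describe(outline(c,kind,xy,z,.07 if "pad" in n else .045)); print(n,c["name"],kind,d[0],"size",d[1].round(1),"rect %.1f pca %.1f f4 %.1f f6 %.1f"%(d[2],d[3],*d[4]))
            except Exception as e: print(n,c["name"],kind,e)
E
```

```text
flower top flower [0.4376 0.244 ] size [45.  50.6] rect 83.5 pca 85.4 f4 37.9 f6 25.1
flower scene flower [0.4381 0.2436] size [49.2 57.2] rect 174.6 pca -17.0 f4 0.9 f6 25.7
bar top bar [0.6093 0.2214] size [17.6 64.4] rect 54.7 pca 54.4 f4 -35.8 f6 -5.6
bar scene bar [0.6087 0.2212] size [23.8 63.7] rect 55.1 pca 54.0 f4 -34.5 f6 26.5
square top square [ 0.6028 -0.0701] size [33.6 34.4] rect 4.0 pca -5.8 f4 -39.9 f6 -29.8
square scene square [ 0.6024 -0.0691] size [34.5 40.7] rect 4.5 pca 7.7 f4 -41.0 f6 -24.4
hoop top hoop [ 0.4377 -0.243 ] size [48.1 50.1] rect 92.9 pca 83.9 f4 -39.0 f6 28.8
hoop scene hoop [ 0.4386 -0.2416] size [48.6 59.6] rect 20.7 pca 25.6 f4 -28.0 f6 17.3
flower_pad top ivory [ 0.4621 -0.0618] size [46.4 50.5] rect 85.1 pca 38.3 f4 -18.7 f6 24.9
flower_pad top dark [ 0.4621 -0.0616] size [79.8 80.2] rect 115.0 pca 3.4 f4 -20.0 f6 -8.7
flower_pad scene ivory [ 0.463 -0.061] size [47.  51.8] rect 86.3 pca 78.9 f4 35.1 f6 25.2
flower_pad scene dark [ 0.4657 -0.0606] size [78.7 81.2] rect 25.0 pca 18.6 f4 -20.0 f6 -4.8
bar_pad top ivory [0.4573 0.0968] size [20.
[... 324 characters left out ...]
  -0.2237] size [39.  39.1] rect 23.2 pca 58.6 f4 -22.6 f6 5.7
square_pad top dark [ 0.5907 -0.223 ] size [80.6 81.2] rect 112.9 pca -44.2 f4 -22.1 f6 23.1
square_pad scene ivory [ 0.592  -0.2224] size [39.6 39.8] rect 112.9 pca -54.4 f4 -22.3 f6 16.0
square_pad scene dark [ 0.5938 -0.2213] size [77.7 80.4] rect 23.0 pca 26.3 f4 -22.1 f6 -4.4
hoop_pad top ivory [0.5894 0.0745] size [53.  53.1] rect 93.3 pca 25.5 f4 32.2 f6 -20.1
hoop_pad top dark [0.5889 0.0744] size [79.3 80.9] rect 177.0 pca -11.3 f4 42.1 f6 26.5
hoop_pad scene ivory [0.59   0.0751] size [54.2 54.8] rect 90.7 pca -88.3 f4 -19.1 f6 26.7
hoop_pad scene dark [0.5921 0.0749] size [78.1 80.1] rect 177.3 pca -0.3 f4 42.3 f6 25.3
```

The rows are not in the units I measure in: shifts go in units of 20 mm and turns go in units of 4 degrees. I convert before sending: 0.04 m is 2.

```bash
cat > go.py <<'E'
import sys,numpy as np
from scipy.spatial.transform import Rotation as Ro
from rig import env
x,y,z,psi=map(float,sys.argv[1:5]); s=env.read_state(); R=np.array(s["tool_rot"]); p=np.array(s["eef_pos"])
c,n=np.cos(np.radians(psi)),np.sin(np.radians(psi)); T=np.array([[c,n,0],[n,-c,0],[0,0,-1]])
rv=Ro.from_matrix(R.T@T).as_rotvec(degrees=True); d=T.T@(np.array([x,y,z])-p)
print("t %.1f rot %s  then d %s |d| %.3f"%(s["t"],rv.round(2),d.round(4),np.linalg.norm(d)),"F",np.round(s["wrist_force"],1),"op %.3f"%s["opening"],"psi %.1f"%np.degrees(np.arctan2(R[1,0],R[0,0])),p.round(4))
E
python3 go.py .4378 .2438 .08 25.1
```

```text
t 0.2 rot [-0.07 -0.   -0.3 ]  then d [ 0.503  -0.6349  0.1419] |d| 0.822 F [ 0.7 -0.1 -0.4] op 1.000 psi 24.8 [ 0.2516 -0.5445  0.2219]
```

Call:
{"api": "move_tool", "payload": {"increments": "0,0,0,2,0,0,0.8"}}

```text
t: 0.3
eef_pos: [0.2851, -0.5294, 0.2221]
tool_rot: [[0.91, 0.414, -0.002], [0.414, -0.91, -0.0], [-0.002, -0.001, -1.0]]
wrist_force: [0.3, -0.1, -0.4]
opening: 0.942
grasp_force: 0.0
```

```bash
python3 go.py .4378 .2438 .08 25.1
```

```text
t 0.3 rot [-0.04  0.11 -0.62]  then d [ 0.4663 -0.6354  0.1421] |d| 0.801 F [ 0.3 -0.1 -0.4] op 0.942 psi 24.5 [ 0.2851 -0.5294  0.2221]
```

Call:
{"api": "move_tool", "payload": {"increments": "0,0,0,1.3,-1.7,0,0.8;0,0,0,1.3,-1.7,0,0.8;0,0,0,1.3,-1.7,0,0.8;0,0,0,1.3,-1.7,0,0.8;0,0,0,1.3,-1.7,0,0.8;0,0,0,1.3,-1.7,0,0.8;0,0,0,1.3,-1.7,0,0.8;0,0,0,1.3,-1.7,0,0.8;0,0,0,1.3,-1.7,0,0.8;0,0,0,1.3,-1.7,0,0.8;0,0,0,1.3,-1.7,0,0.8;0,0,0,1.3,-1.7,0,0.8;0,0,0,1.3,-1.7,0,0.8;0,0,0,1.3,-1.7,0,0.8;0,0,0,1.3,-1.7,0,0.8;0,0,0,1.3,-1.7,0,0.8;0,0,0,1.3,-1.7,0,0.8;0,0,0,1.3,-1.7,0,0.8;0,0,0,0,0,0,0.8;0,0,0,0,0,0,0.8"}}

```text
t: 2.3
eef_pos: [0.4558, 0.2245, 0.2219]
tool_rot: [[0.907, 0.421, -0.001], [0.421, -0.907, -0.001], [-0.002, 0.0, -1.0]]
wrist_force: [0.6, 0.2, -0.2]
opening: 0.798
grasp_force: 0.0
```

```bash
python3 go.py .4378 .2438 .06 25.1
```

```text
t 2.3 rot [ 0.02  0.1  -0.19]  then d [-0.0081 -0.0251  0.1619] |d| 0.164 F [ 0.6  0.2 -0.2] op 0.798 psi 24.9 [0.4558 0.2245 0.2219]
```

Converted, 0.04 m is 2, -0.0126 m is -0.63, -0.2 degrees is -0.05.

Call:
{"api": "move_tool", "payload": {"increments": "0,0,-0.05,-0.2,-0.625,2,0.8;0,0,0,-0.2,-0.63,2,0.8;0,0,0,0,0,2,0.8;0,0,0,0,0,2,0.8;0,0,0,0,0,0,0.8;0,0,0,0,0,0,0.8"}}

```text
t: 2.9
eef_pos: [0.4383, 0.2423, 0.0634]
tool_rot: [[0.907, 0.421, -0.0], [0.421, -0.907, -0.0], [-0.0, 0.0, -1.0]]
wrist_force: [0.6, 0.4, 1.3]
opening: 0.798
grasp_force: 0.0
```

```bash
python3 go.py .4378 .2438 .003 25.1; python3 - <<'E'
from m import *
c=grab("scene"); u,v=pix(c,[[.4378,.2438,.03]])[0].astype(int)
cv2.imwrite("pics/a1.png",cv2.resize(c["pixels"][v-60:v+60,u-80:u+80],None,fx=4,fy=4)[:,:,::-1])
E
```

```text
t 2.9 rot [ 0.01  0.02 -0.18]  then d [ 0.0001 -0.0016  0.0604] |d| 0.060 F [0.6 0.4 1.3] op 0.798 psi 24.9 [0.4383 0.2423 0.0634]
```

View pics/a1.png

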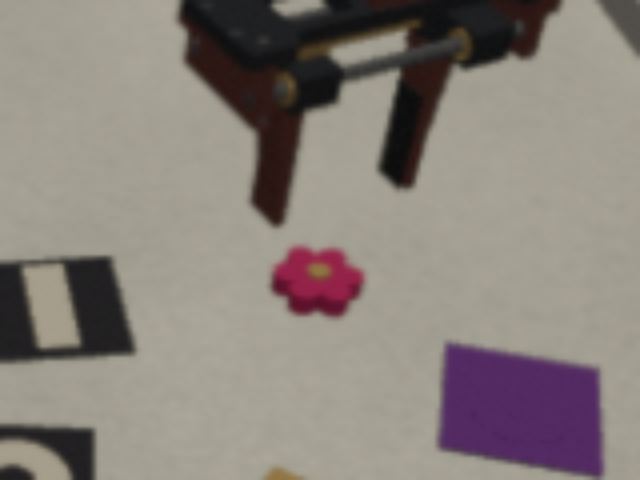

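The flower (crop 318,280) lies under and between the open fingers. I'm going down to it.

Converted, 0.02 m is 1, 0.012 m is 0.6, -0.2 degrees is -0.05.

Call:
{"api": "move_tool", "payload": {"increments": "0,0,-0.05,0,-0.08,1,0.8;0,0,0,0,0,1,0.8;0,0,0,0,0,0.6,0.8;0,0,0,0,0,0.3,0.8;0,0,0,0,0,0,0.8;0,0,0,0,0,0,0.8"}}

```text
t: 3.55
eef_pos: [0.4384, 0.2451, 0.006]
tool_rot: [[0.905, 0.426, 0.002], [0.426, -0.905, 0.001], [0.002, 0.0, -1.0]]
wrist_force: [-0.5, -0.5, -0.1]
opening: 0.801
grasp_force: 0.0
```

```bash
python3 go.py .4378 .2438 .003 25.1
```

```text
t 3.5 rot [ 0.   -0.11  0.09]  then d [-0.0011  0.0009  0.003 ] |d| 0.003 F [-0.5 -0.5 -0.1] op 0.801 psi 25.2 [0.4384 0.2451 0.006 ]
```

Call:
{"api": "move_tool", "payload": {"increments": "0,0,0,0,0,0.1,0.8;0,0,0,0,0,0,0.6;0,0,0,0,0,0,0.5;0,0,0,0,0,0,0.4;0,0,0,0,0,0,0.4;0,0,0,0,0,0,0.4;0,0,0,0,0,0,0.4;0,0,0,0,0,0,0.4", "grip_n": 15}}

```text
t: 4.35
eef_pos: [0.4377, 0.2448, 0.0028]
tool_rot: [[0.905, 0.426, 0.0], [0.426, -0.905, 0.0], [0.0, -0.0, -1.0]]
wrist_force: [-0.4, -1.5, 1.5]
opening: 0.515
grasp_force: 15.0
```

```bash
python3 go.py .4378 .2438 .003 25.1
```

```text
t 4.3 rot [-0.   -0.01  0.1 ]  then d [-0.0003  0.001  -0.0002] |d| 0.001 F [-0.4 -1.5  1.5] op 0.515 psi 25.2 [0.4377 0.2448 0.0028]
```

Converted, -0.03 m is -1.5, -0.02 m is -1.

Call:
{"api": "move_tool", "payload": {"increments": "0,0,0,0,0,-1,0.4;0,0,0,0,0,-1.5,0.4;0,0,0,0,0,-0.5,0.4;0,0,0,0,0,0,0.4"}}

```text
t: 4.75
eef_pos: [0.4387, 0.2453, 0.0644]
tool_rot: [[0.905, 0.426, 0.003], [0.426, -0.905, 0.002], [0.004, 0.0, -1.0]]
wrist_force: [0.1, -0.1, -2.0]
opening: 0.511
grasp_force: 15.0
```

```bash
python3 go.py .4625 -.0614 .06 25.1
```

```text
t 4.8 rot [-0.   -0.22  0.1 ]  then d [-0.1086  0.2878  0.0044] |d| 0.308 F [ 0.1 -0.1 -2. ] op 0.511 psi 25.2 [0.4387 0.2453 0.0644]
```

Converted, 0.036 m is 1.8, 0.028 m is 1.4.

Call:
{"api": "move_tool", "payload": {"increments": "0,0,0,-0.5,1.3,0,0.4;0,0,0,-0.7,1.8,0,0.4;0,0,0,-0.7,1.8,0,0.4;0,0,0,-0.7,1.8,0,0.4;0,0,0,-0.7,1.8,0,0.4;0,0,0,-0.7,1.8,0,0.4;0,0,0,-0.7,1.8,0,0.4;0,0,0,-0.48,1.4,0,0.4;0,0,0,-0.25,0.89,0,0.4;0,0,0,0,0,0,0.4;0,0,0,0,0,0,0.4;0,0,0,0,0,0,0.4"}}

```text
t: 5.95
eef_pos: [0.4615, -0.0609, 0.0618]
tool_rot: [[0.905, 0.426, -0.001], [0.426, -0.905, 0.001], [-0.001, -0.001, -1.0]]
wrist_force: [0.1, 0.0, 0.2]
opening: 0.512
grasp_force: 15.0
```

```bash
python3 go.py .4625 -.0614 .0075 25.1
```

```text
t 6.0 rot [-0.07  0.05  0.14]  then d [0.0007 0.0009 0.0543] |d| 0.054 F [0.1 0.  0.2] op 0.512 psi 25.2 [ 0.4615 -0.0609  0.0618]
```

Converted, 0.007 m is 0.35, 0.02 m is 1.

Call:
{"api": "move_tool", "payload": {"increments": "0,0,0,0.035,0.045,1,0.4;0,0,0,0,0,1,0.4;0,0,0,0,0,0.35,0.4;0,0,0,0,0,0.15,0.4;0,0,0,0,0,0,0.4;0,0,0,0,0,0,0.4"}}

```text
t: 6.55
eef_pos: [0.4635, -0.0623, 0.0136]
tool_rot: [[0.905, 0.426, 0.001], [0.426, -0.905, -0.0], [0.001, 0.001, -1.0]]
wrist_force: [0.3, 0.0, 0.3]
opening: 0.513
grasp_force: 15.0
```

```bash
python3 go.py .4625 -.0614 .0072 25.1
```

```text
t 6.5 rot [ 0.05 -0.07  0.12]  then d [-0.0005 -0.0012  0.0064] |d| 0.007 F [0.3 0.  0.3] op 0.513 psi 25.2 [ 0.4635 -0.0623  0.0136]
```

Converted, 0.003 m is 0.15, 0.002 m is 0.1.

Call:
{"api": "move_tool", "payload": {"increments": "0,0,0,0,-0.025,0.15,0.4;0,0,0,0,0,0.1,0.4;0,0,0,0,0,0,0.4;0,0,0,0,0,0,0.4"}}

```text
t: 6.95
eef_pos: [0.4627, -0.062, 0.0077]
tool_rot: [[0.905, 0.426, -0.0], [0.426, -0.905, -0.0], [-0.0, -0.0, -1.0]]
wrist_force: [0.9, -0.5, -0.1]
opening: 0.514
grasp_force: 15.0
```

```bash
python3 go.py .4625 -.0614 .0072 25.1
```

```text
t 7.0 rot [-0.    0.    0.09]  then d [ 0.0001 -0.0006  0.0005] |d| 0.001 F [ 0.9 -0.5 -0.1] op 0.514 psi 25.2 [ 0.4627 -0.062   0.0077]
```

Call:
{"api": "move_tool", "payload": {"increments": "0,0,0,0,0,0,0.4"}}

```text
t: 7.05
eef_pos: [0.4627, -0.062, 0.0077]
tool_rot: [[0.905, 0.426, 0.0], [0.426, -0.905, -0.0], [0.0, 0.0, -1.0]]
wrist_force: [-0.0, 0.4, -1.2]
opening: 0.514
grasp_force: 15.0
```

```bash
python3 go.py .4625 -.0614 .0072 25.1
```

```text
t 7.0 rot [ 0.   -0.    0.09]  then d [ 0.0001 -0.0006  0.0005] |d| 0.001 F [-0.   0.4 -1.2] op 0.514 psi 25.2 [ 0.4627 -0.062   0.0077]
```

Converted, 0.001 m is 0.05, -0.0006 m is -0.03.

Call:
{"api": "move_tool", "payload": {"increments": "0,0,0,0,-0.03,0.05,0.4;0,0,0,0,0,0,0.4;0,0,0,0,0,0,0.4"}}

```text
t: 7.35
eef_pos: [0.4626, -0.0614, 0.0067]
tool_rot: [[0.905, 0.426, 0.0], [0.426, -0.905, -0.0], [0.0, 0.0, -1.0]]
wrist_force: [0.7, -0.4, -0.1]
opening: 0.51
grasp_force: 15.0
```

```bash
python3 go.py .4625 -.0614 .0068 25.1
```

```text
t 7.3 rot [ 0.01 -0.02  0.1 ]  then d [-0.     -0.     -0.0001] |d| 0.000 F [ 0.7 -0.4 -0.1] op 0.510 psi 25.2 [ 0.4626 -0.0614  0.0067]
```

Call:
{"api": "move_tool", "payload": {"increments": "0,0,0,0,0,0,0.55;0,0,0,0,0,0,0.6;0,0,0,0,0,0,0.7;0,0,0,0,0,-0.5,0.7;0,0,0,0,0,-1.5,0.7;0,0,0,0,0,-2,0.8;0,0,0,0,0,-1,0.8;0,0,0,0,0,0,0.8"}}

```text
t: 8.15
eef_pos: [0.4645, -0.0618, 0.1114]
tool_rot: [[0.905, 0.426, 0.008], [0.426, -0.905, -0.002], [0.006, 0.005, -1.0]]
wrist_force: [-0.9, -0.6, -0.0]
opening: 0.799
grasp_force: 0.0
```

```bash
python3 go.py .609 .2213 .08 -35.5
```

```text
t 8.2 rot [ 5.00e-02 -4.60e-01  6.07e+01]  then d [-0.0468 -0.3144  0.0314] |d| 0.319 F [-0.9 -0.6 -0. ] op 0.799 psi 25.2 [ 0.4645 -0.0618  0.1114]
```

Converted, -8 degrees is -2.

Call:
{"api": "move_tool", "payload": {"increments": "0,0,-2,0,0,0,0.7;0,0,-2,0,0,0,0.7;0,0,-2,0,0,0,0.6;0,0,-1.325,0,0,0,0.6;0,0,0,0,0,0,0.6"}}

```text
t: 8.65
eef_pos: [0.4618, -0.0613, 0.1054]
tool_rot: [[0.58, 0.815, -0.002], [0.815, -0.58, 0.0], [-0.001, -0.002, -1.0]]
wrist_force: [-0.3, 0.2, 0.2]
opening: 0.602
grasp_force: 0.0
```

```bash
python3 go.py .609 .2213 .08 54.5
```

```text
t 8.7 rot [-0.11  0.05  0.04]  then d [ 0.3155 -0.0443  0.0254] |d| 0.320 F [-0.3  0.2  0.2] op 0.602 psi 54.5 [ 0.4618 -0.0613  0.1054]
```

Converted, 0.035 m is 1.75, 0.03 m is 1.5.

Call:
{"api": "move_tool", "payload": {"increments": "0,0,0,1.3,-0.2,0,0.6;0,0,0,1.75,-0.25,0,0.6;0,0,0,1.75,-0.25,0,0.6;0,0,0,1.75,-0.25,0,0.6;0,0,0,1.75,-0.25,0,0.6;0,0,0,1.75,-0.25,0,0.6;0,0,0,1.75,-0.25,0,0.6;0,0,0,1.75,-0.25,0,0.6;0,0,0,1.5,-0.15,0.5,0.6;0,0,0,0.725,-0.115,1,0.6;0,0,0,0,0,1.5,0.6;0,0,0,0,0,0.5,0.6;0,0,0,0,0,0,0.6;0,0,0,0,0,0,0.6"}}

```text
t: 10.05
eef_pos: [0.6098, 0.2209, 0.0374]
tool_rot: [[0.582, 0.813, 0.001], [0.813, -0.582, 0.0], [0.0, 0.0, -1.0]]
wrist_force: [0.1, -0.0, 0.9]
opening: 0.6
grasp_force: 0.0
```

```bash
python3 go.py .609 .2213 .003 54.5
```

```text
t 10.1 rot [ 0.02 -0.02 -0.08]  then d [-0.0001 -0.0009  0.0344] |d| 0.034 F [ 0.1 -0.   0.9] op 0.600 psi 54.4 [0.6098 0.2209 0.0374]
```

Call:
{"api": "move_tool", "payload": {"increments": "0,0,0,0,-0.045,0.8,0.6;0,0,0,0,0,0.6,0.6;0,0,0,0,0,0.2,0.6;0,0,0,0,0,0.1,0.6;0,0,0,0,0,0,0.4;0,0,0,0,0,0,0.3;0,0,0,0,0,0,0.2;0,0,0,0,0,0,0.1;0,0,0,0,0,0,0.1;0,0,0,0,0,0,0.1;0,0,0,0,0,0,0.1", "grip_n": 15}}

```text
t: 11.15
eef_pos: [0.609, 0.2218, 0.003]
tool_rot: [[0.581, 0.814, 0.001], [0.814, -0.581, 0.0], [0.0, 0.0, -1.0]]
wrist_force: [1.2, 0.6, 1.5]
opening: 0.202
grasp_force: 15.0
```

```bash
python3 go.py .609 .2213 .003 54.5
```

```text
t 11.2 rot [ 0.02 -0.03 -0.  ]  then d [-0.0004  0.0002 -0.    ] |d| 0.000 F [1.2 0.6 1.5] op 0.202 psi 54.5 [0.609  0.2218 0.003 ]
```

Call:
{"api": "move_tool", "payload": {"increments": "0,0,0,0,0,-1,0.1;0,0,0,0,0,-1.5,0.1;0,0,2,0,0,-0.5,0.1;0,0,2,0,0,0,0.1;0,0,2,0,0,0,0.1;0,0,2,0,0,0,0.1;0,0,2,0,0,0,0.1;0,0,2,0,0,0,0.1;0,0,0.125,0,0,0,0.1;0,0,0,0,0,0,0.1"}}

```text
t: 12.15
eef_pos: [0.6087, 0.2217, 0.0623]
tool_rot: [[0.994, 0.108, -0.001], [0.108, -0.994, -0.0], [-0.001, 0.0, -1.0]]
wrist_force: [0.3, 0.0, -1.0]
opening: 0.207
grasp_force: 15.0
```

```bash
python3 go.py .4584 .097 .063 6
```

```text
t 12.2 rot [0.   0.03 0.19]  then d [-0.1625  0.1083 -0.0007] |d| 0.195 F [ 0.3  0.  -1. ] op 0.207 psi 6.2 [0.6087 0.2217 0.0623]
```

Call:
{"api": "move_tool", "payload": {"increments": "0,0,0.05,-0.9,0.6,0,0.1;0,0,0,-1.5,1,0,0.1;0,0,0,-1.5,1,0,0.1;0,0,0,-1.5,1,0,0.1;0,0,0,-1.5,1,0,0.1;0,0,0,-0.825,0.55,0.5,0.1;0,0,0,-0.4,0.265,1,0.1;0,0,0,0,0,0.5,0.1;0,0,0,0,0,0,0.1;0,0,0,0,0,0,0.1;0,0,0,0,0,0,0.1"}}

```text
t: 13.25
eef_pos: [0.4591, 0.0979, 0.0236]
tool_rot: [[0.995, 0.102, 0.001], [0.102, -0.995, 0.0], [0.001, -0.0, -1.0]]
wrist_force: [0.8, -0.3, -1.0]
opening: 0.202
grasp_force: 15.0
```

```bash
python3 go.py .4584 .097 .007 6
```

```text
t 13.2 rot [-0.   -0.07 -0.14]  then d [-0.0008  0.0009  0.0166] |d| 0.017 F [ 0.8 -0.3 -1. ] op 0.202 psi 5.9 [0.4591 0.0979 0.0236]
```

Call:
{"api": "move_tool", "payload": {"increments": "0,0,-0.025,-0.03,0.045,0.3,0.1;0,0,0,0,0,0.25,0.1;0,0,0,0,0,0.15,0.1;0,0,0,0,0,0.065,0.1;0,0,0,0,0,0,0.1;0,0,0,0,0,0,0.1;0,0,0,0,0,0,0.1"}}

```text
t: 13.95
eef_pos: [0.4578, 0.0966, 0.0074]
tool_rot: [[0.995, 0.103, 0.0], [0.103, -0.995, 0.0], [0.0, -0.0, -1.0]]
wrist_force: [-0.0, 0.2, -0.7]
opening: 0.204
grasp_force: 15.0
```

```bash
python3 go.py .4584 .097 .007 6
```

```text
t 13.9 rot [-0.   -0.02 -0.1 ]  then d [ 0.0007 -0.0004  0.0004] |d| 0.001 F [-0.   0.2 -0.7] op 0.204 psi 5.9 [0.4578 0.0966 0.0074]
```

Fine correction, release, then on to the square (psi 4.5).

Converted, -0.03 m is -1.5, -0.01 m is -0.5, -0.1 degrees is -0.025.

Call:
{"api": "move_tool", "payload": {"increments": "0,0,-0.025,0.035,-0.02,0.025,0.1;0,0,0,0,0,0,0.1;0,0,0,0,0,0,0.1;0,0,0,0,0,0,0.25;0,0,0,0,0,0,0.3;0,0,0,0,0,0,0.4;0,0,0,0,0,-0.5,0.4;0,0,0,0,0,-1.5,0.5;0,0,0,0,0,-1.5,0.6;0,0,0,0,0,-0.5,0.7;0,0,0,0,0,0,0.7"}}

```text
t: 15.05
eef_pos: [0.4596, 0.0972, 0.089]
tool_rot: [[0.995, 0.104, 0.004], [0.104, -0.995, 0.001], [0.004, -0.0, -1.0]]
wrist_force: [-0.7, -0.1, -0.6]
opening: 0.692
grasp_force: 0.0
```

```bash
python3 go.py .6026 -.0696 .08 4.5
```

```text
t 15.1 rot [-0.01 -0.24  1.5 ]  then d [0.1295 0.1775 0.009 ] |d| 0.220 F [-0.7 -0.1 -0.6] op 0.692 psi 6.0 [0.4596 0.0972 0.089 ]
```

Converted, 0.03 m is 1.5, 0.026 m is 1.3, 1.5 degrees is 0.375.

Call:
{"api": "move_tool", "payload": {"increments": "0,0,0.375,0.65,0.875,0,0.7;0,0,0,1.1,1.5,0,0.7;0,0,0,1.1,1.5,0,0.7;0,0,0,1.1,1.5,0,0.7;0,0,0,1.1,1.5,0,0.7;0,0,0,0.9,1.3,0,0.7;0,0,0,0.525,0.7,0.5,0.7;0,0,0,0,0,1.5,0.7;0,0,0,0,0,0.5,0.7;0,0,0,0,0,0,0.7;0,0,0,0,0,0,0.7"}}

```text
t: 16.15
eef_pos: [0.6014, -0.069, 0.0367]
tool_rot: [[0.997, 0.079, -0.001], [0.079, -0.997, 0.0], [-0.001, -0.0, -1.0]]
wrist_force: [-0.2, -0.0, -0.5]
opening: 0.702
grasp_force: 0.0
```

```bash
python3 go.py .6026 -.0696 .003 4.5; python3 - <<'E'
from m import *
c=grab("top"); u,v=pix(c,[[.53,0,.0]])[0].astype(int)
cv2.imwrite("pics/a2.png",cv2.resize(c["pixels"][v-65:v+85,u-90:u+110],None,fx=4,fy=4)[:,:,::-1])
E
```

```text
t 16.1 rot [-0.01  0.04  0.03]  then d [0.0011 0.0007 0.0337] |d| 0.034 F [-0.2 -0.  -0.5] op 0.702 psi 4.5 [ 0.6014 -0.069   0.0367]
```

View pics/a2.png

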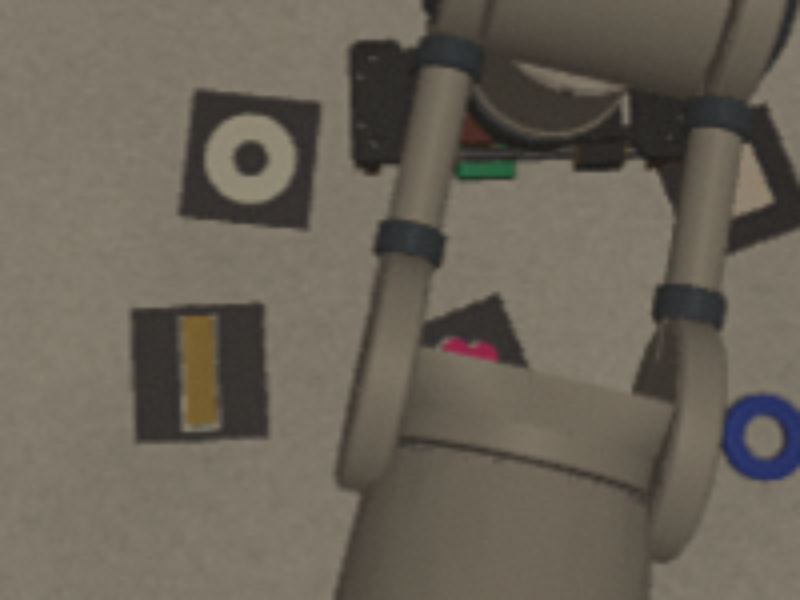

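The bar sits inside its silhouette (crop 200,372) and the flower is on its pad. The square is partly hidden between the fingers.

Converted, 0.016 m is 0.8, 0.012 m is 0.6.

Call:
{"api": "move_tool", "payload": {"increments": "0,0,0,0.055,0.035,0.8,0.7;0,0,0,0,0,0.6,0.7;0,0,0,0,0,0.2,0.7;0,0,0,0,0,0.1,0.6;0,0,0,0,0,0,0.5;0,0,0,0,0,0,0.4;0,0,0,0,0,0,0.3;0,0,0,0,0,0,0.3;0,0,0,0,0,0,0.3;0,0,0,0,0,0,0.3", "grip_n": 15}}

```text
t: 17.2
eef_pos: [0.6033, -0.0701, 0.0034]
tool_rot: [[0.997, 0.078, 0.001], [0.078, -0.997, -0.0], [0.001, 0.0, -1.0]]
wrist_force: [0.6, 0.3, 2.4]
opening: 0.41
grasp_force: 15.0
```

```bash
python3 go.py .6026 -.0696 .003 4.5
```

```text
t 17.2 rot [ 0.01 -0.06 -0.  ]  then d [-0.0007 -0.0005  0.0004] |d| 0.001 F [0.6 0.3 2.4] op 0.410 psi 4.5 [ 0.6033 -0.0701  0.0034]
```

Call:
{"api": "move_tool", "payload": {"increments": "0,0,0,0,0,-1,0.3;0,0,0,0,0,-1.5,0.3;0,0,-1.5,0,0,-0.5,0.3;0,0,-1.5,0,0,0,0.3;0,0,-1.525,0,0,0,0.3;0,0,0,0,0,0,0.3;0,0,0,0,0,0,0.3"}}

```text
t: 17.9
eef_pos: [0.6028, -0.07, 0.0625]
tool_rot: [[0.924, 0.382, -0.0], [0.382, -0.924, 0.0], [-0.0, -0.0, -1.0]]
wrist_force: [-0.7, -0.1, -0.6]
opening: 0.411
grasp_force: 15.0
```

```bash
python3 go.py .5921 -.2227 .063 22.6
```

```text
t 17.9 rot [-0.01  0.02 -0.17]  then d [-0.0685  0.1369 -0.0005] |d| 0.153 F [-0.7 -0.1 -0.6] op 0.411 psi 22.4 [ 0.6028 -0.07    0.0625]
```

Call:
{"api": "move_tool", "payload": {"increments": "0,0,-0.0375,-0.5,1,0,0.3;0,0,0,-0.75,1.5,0,0.3;0,0,0,-0.75,1.5,0,0.3;0,0,0,-0.75,1.5,0,0.3;0,0,0,-0.425,0.85,0.5,0.3;0,0,0,-0.25,0.495,1,0.3;0,0,0,0,0,0.5,0.3;0,0,0,0,0,0,0.3;0,0,0,0,0,0,0.3;0,0,0,0,0,0,0.3"}}

```text
t: 18.9
eef_pos: [0.5934, -0.222, 0.0239]
tool_rot: [[0.922, 0.388, 0.001], [0.388, -0.922, -0.0], [0.001, 0.001, -1.0]]
wrist_force: [0.0, -1.1, -0.2]
opening: 0.411
grasp_force: 15.0
```

```bash
python3 go.py .5921 -.2227 .0074 22.6
```

```text
t 18.9 rot [ 0.05 -0.06  0.2 ]  then d [-0.0015  0.0002  0.0165] |d| 0.017 F [ 0.  -1.1 -0.2] op 0.411 psi 22.8 [ 0.5934 -0.222   0.0239]
```

Converted, 0.006 m is 0.3, 0.005 m is 0.25, 0.1 degrees is 0.025.

Call:
{"api": "move_tool", "payload": {"increments": "0,0,0.025,-0.05,0.01,0.3,0.3;0,0,0,0,0,0.25,0.3;0,0,0,0,0,0.15,0.3;0,0,0,0,0,0.065,0.3;0,0,0,0,0,0,0.3;0,0,0,0,0,0,0.3;0,0,0,0,0,0,0.3"}}

```text
t: 19.6
eef_pos: [0.5918, -0.2234, 0.0075]
tool_rot: [[0.923, 0.385, 0.0], [0.385, -0.923, -0.0], [0.0, 0.0, -1.0]]
wrist_force: [0.4, -0.4, -0.2]
opening: 0.412
grasp_force: 15.0
```

```bash
python3 go.py .5921 -.2227 .0074 22.6
```

```text
t 19.6 rot [ 0.   -0.    0.04]  then d [ 0.0005 -0.0005  0.0001] |d| 0.001 F [ 0.4 -0.4 -0.2] op 0.412 psi 22.6 [ 0.5918 -0.2234  0.0075]
```

Correct, release, then on to the ring (keeping psi at 22.6).

Converted, -0.03 m is -1.5, -0.01 m is -0.5.

Call:
{"api": "move_tool", "payload": {"increments": "0,0,0,0.025,-0.025,0.015,0.3;0,0,0,0,0,0,0.3;0,0,0,0,0,0,0.3;0,0,0,0,0,0,0.45;0,0,0,0,0,0,0.5;0,0,0,0,0,0,0.6;0,0,0,0,0,-0.5,0.6;0,0,0,0,0,-1.5,0.7;0,0,0,0,0,-1.5,0.8;0,0,0,0,0,-0.5,0.85;0,0,0,0,0,0,0.85"}}

```text
t: 20.7
eef_pos: [0.5933, -0.2232, 0.09]
tool_rot: [[0.923, 0.385, 0.004], [0.385, -0.923, -0.002], [0.003, 0.003, -1.0]]
wrist_force: [0.6, 1.5, 0.1]
opening: 0.85
grasp_force: 0.0
```

```bash
python3 go.py .4381 -.2423 .08 22.6
```

```text
t 20.7 rot [ 0.2  -0.19  0.05]  then d [-0.1506 -0.042   0.01  ] |d| 0.157 F [0.6 1.5 0.1] op 0.850 psi 22.7 [ 0.5933 -0.2232  0.09  ]
```

Call:
{"api": "move_tool", "payload": {"increments": "0,0,0,-1,-0.3,0,0.8;0,0,0,-1.7,-0.5,0,0.8;0,0,0,-1.7,-0.5,0,0.8;0,0,0,-1.7,-0.45,0,0.8;0,0,0,-1.38,-0.35,0.5,0.8;0,0,0,0,0,1,0.8;0,0,0,0,0,0.5,0.8;0,0,0,0,0,0,0.8;0,0,0,0,0,0,0.8"}}

```text
t: 21.6
eef_pos: [0.4379, -0.2412, 0.0467]
tool_rot: [[0.923, 0.385, -0.001], [0.385, -0.923, 0.001], [-0.001, -0.001, -1.0]]
wrist_force: [-0.5, 0.1, -0.2]
opening: 0.8
grasp_force: 0.0
```

```bash
python3 go.py .4381 -.2423 .003 22.6
```

```text
t 21.6 rot [-0.07  0.04  0.07]  then d [-0.0002  0.0011  0.0437] |d| 0.044 F [-0.5  0.1 -0.2] op 0.800 psi 22.7 [ 0.4379 -0.2412  0.0467]
```

Converted, 0.02 m is 1, 0.016 m is 0.8.

Call:
{"api": "move_tool", "payload": {"increments": "0,0,0,-0.01,0.055,1,0.8;0,0,0,0,0,0.8,0.8;0,0,0,0,0,0.25,0.8;0,0,0,0,0,0.1,0.75;0,0,0,0,0,0,0.7;0,0,0,0,0,0,0.6;0,0,0,0,0,0,0.5;0,0,0,0,0,0,0.5;0,0,0,0,0,0,0.5;0,0,0,0,0,0,0.5", "grip_n": 15}}

```text
t: 22.6
eef_pos: [0.4386, -0.2429, 0.0052]
tool_rot: [[0.923, 0.385, 0.002], [0.385, -0.923, -0.001], [0.001, 0.001, -1.0]]
wrist_force: [0.4, 0.2, 5.5]
opening: 0.591
grasp_force: 15.0
```

```bash
python3 go.py .4381 -.2423 .003 22.6
```

```text
t 22.6 rot [ 0.08 -0.07  0.05]  then d [-0.0003 -0.0008  0.0022] |d| 0.002 F [0.4 0.2 5.5] op 0.591 psi 22.6 [ 0.4386 -0.2429  0.0052]
```

Call:
{"api": "move_tool", "payload": {"increments": "0,0,0,0,0,0,0.5;0,0,0,0,0,0,0.5"}}

```text
t: 22.8
eef_pos: [0.4387, -0.2429, 0.0052]
tool_rot: [[0.923, 0.385, 0.002], [0.385, -0.923, -0.001], [0.001, 0.001, -1.0]]
wrist_force: [0.1, -0.2, 5.6]
opening: 0.585
grasp_force: 15.0
```

```bash
python3 go.py .4381 -.2423 .003 22.6
```

```text
t 22.8 rot [ 0.08 -0.07  0.05]  then d [-0.0003 -0.0008  0.0022] |d| 0.002 F [ 0.1 -0.2  5.6] op 0.585 psi 22.6 [ 0.4387 -0.2429  0.0052]
```

Call:
{"api": "move_tool", "payload": {"increments": "0,0,0,0,0,-1,0.5;0,0,0,0,0,-1.5,0.5;0,0,0,0,0,-1,0.5;0,0,0,0,0,0,0.5;0,0,0,0,0,0,0.5"}}

```text
t: 23.3
eef_pos: [0.4378, -0.2426, 0.0734]
tool_rot: [[0.923, 0.385, -0.0], [0.385, -0.923, 0.0], [-0.0, -0.0, -1.0]]
wrist_force: [-0.8, -0.0, -0.9]
opening: 0.586
grasp_force: 15.0
```

```bash
python3 go.py .59 .0749 .07 22.6
```

```text
t 23.3 rot [-0.02  0.02  0.04]  then d [ 0.2625 -0.2346  0.0034] |d| 0.352 F [-0.8 -0.  -0.9] op 0.586 psi 22.6 [ 0.4378 -0.2426  0.0734]
```

Call:
{"api": "move_tool", "payload": {"increments": "0,0,0,0.75,-0.67,0,0.5;0,0,0,1.35,-1.2,0,0.5;0,0,0,1.35,-1.2,0,0.5;0,0,0,1.35,-1.2,0,0.5;0,0,0,1.35,-1.2,0,0.5;0,0,0,1.35,-1.2,0,0.5;0,0,0,1.35,-1.2,0,0.5;0,0,0,1.35,-1.2,0,0.5;0,0,0,1.35,-1.2,0,0.5;0,0,0,1,-0.93,0,0.5;0,0,0,0.575,-0.53,0.5,0.5;0,0,0,0,0,1,0.5;0,0,0,0,0,0.5,0.5;0,0,0,0,0,0,0.5;0,0,0,0,0,0,0.5;0,0,0,0,0,0,0.5"}}

```text
t: 24.9
eef_pos: [0.5904, 0.0744, 0.0351]
tool_rot: [[0.923, 0.384, 0.001], [0.384, -0.923, 0.0], [0.001, 0.0, -1.0]]
wrist_force: [-0.3, -0.1, 0.7]
opening: 0.588
grasp_force: 15.0
```

```bash
python3 go.py .59 .0749 .0092 22.6
```

```text
t 24.9 rot [ 0.03 -0.07 -0.  ]  then d [-0.0002 -0.0006  0.0259] |d| 0.026 F [-0.3 -0.1  0.7] op 0.588 psi 22.6 [0.5904 0.0744 0.0351]
```

Converted, 0.012 m is 0.6, 0.008 m is 0.4.

Call:
{"api": "move_tool", "payload": {"increments": "0,0,0,0,-0.02,0.6,0.5;0,0,0,0,0,0.4,0.5;0,0,0,0,0,0.15,0.5;0,0,0,0,0,0.075,0.5;0,0,0,0,0,0,0.5;0,0,0,0,0,0,0.5;0,0,0,0,0,0,0.5"}}

```text
t: 25.6
eef_pos: [0.59, 0.0754, 0.0099]
tool_rot: [[0.923, 0.385, 0.0], [0.385, -0.923, 0.0], [0.0, 0.0, -1.0]]
wrist_force: [-0.1, 1.1, -0.4]
opening: 0.589
grasp_force: 15.0
```

```bash
python3 go.py .59 .0749 .0092 22.6
```

```text
t 25.6 rot [ 0.01 -0.02  0.05]  then d [-0.0002  0.0005  0.0007] |d| 0.001 F [-0.1  1.1 -0.4] op 0.589 psi 22.6 [0.59   0.0754 0.0099]
```

Converted, 0.001 m is 0.05, 0.0005 m is 0.025.

Call:
{"api": "move_tool", "payload": {"increments": "0,0,0,0,0.025,0.05,0.5;0,0,0,0,0,0,0.5;0,0,0,0,0,0,0.5"}}

```text
t: 25.9
eef_pos: [0.5902, 0.0751, 0.0093]
tool_rot: [[0.923, 0.385, 0.001], [0.385, -0.923, 0.0], [0.001, -0.0, -1.0]]
wrist_force: [-0.7, 0.8, 3.9]
opening: 0.589
grasp_force: 15.0
```

```bash
python3 go.py .59 .0749 .0092 22.6
```

```text
t 25.9 rot [-0.   -0.04  0.05]  then d [-0.0003  0.0001  0.0001] |d| 0.000 F [-0.7  0.8  3.9] op 0.589 psi 22.7 [0.5902 0.0751 0.0093]
```

Call:
{"api": "move_tool", "payload": {"increments": "0,0,0,0,0,0,0.62;0,0,0,0,0,0,0.7;0,0,0,0,0,0,0.75;0,0,0,0,0,-0.5,0.75;0,0,0,0,0,-1.5,0.8;0,0,0,0,0,-2,0.8;0,0,0,0,0,-1,0.8"}}

```text
t: 26.6
eef_pos: [0.5913, 0.0749, 0.1134]
tool_rot: [[0.923, 0.385, 0.005], [0.385, -0.923, 0.0], [0.005, 0.002, -1.0]]
wrist_force: [0.6, -0.1, 0.4]
opening: 0.802
grasp_force: 0.0
```

```bash
python3 go.py .38 -.5 .12 22.6
```

```text
t 26.6 rot [ 0.1  -0.28  0.04]  then d [-0.416   0.4496 -0.0066] |d| 0.613 F [ 0.6 -0.1  0.4] op 0.802 psi 22.6 [0.5913 0.0749 0.1134]
```

Move clear and check everything.

Call:
{"api": "move_tool", "payload": {"increments": "0,0,0,0,0,-1.5,0.8;0,0,0,-0.6,1.5,-1.5,0.8;0,0,0,-1,1.8,0,0.8;0,0,0,-1,1.8,0,0.8;0,0,0,-1,1.8,0,0.8;0,0,0,-1,1.8,0,0.8;0,0,0,-1,1.8,0,0.8;0,0,0,-1.25,1.8,0,0.8;0,0,0,-1.25,1.8,0,0.8;0,0,0,-1.25,1.8,0,0.8;0,0,0,-1.5,1.8,0,0.8;0,0,0,-1.5,1.8,0,0.8;0,0,0,-1.5,1.8,0,0.8;0,0,0,-1.5,1.8,0,0.8;0,0,0,-1.5,1.8,0,0.8;0,0,0,0,0,0,0.8;0,0,0,0,0,0,0.8"}}

```text
t: 28.3
eef_pos: [0.4701, -0.5152, 0.1685]
tool_rot: [[0.924, 0.383, -0.0], [0.383, -0.924, 0.001], [0.0, -0.001, -1.0]]
wrist_force: [0.6, 0.5, 0.1]
opening: 0.803
grasp_force: 0.0
```

```bash
python3 - <<'E'
from m import *
np.set_printoptions(precision=4,suppress=True)
C=[grab("top"),grab("scene")]
T={"flower":(.4625,-.0614),"bar":(.458,.097),"square":(.5915,-.223),"hoop":(.5897,.0748)}
for n,xy in T.items():
    for c in C:
        d=describe(outline(c,n,xy,.010,.045)); print(n,c["name"],"err mm",((d[0]-xy)*1e3).round(1),"size",d[1].round(1),"rect %.1f pca %.1f f4 %.1f"%(d[2],d[3],d[4][0]))
c=C[0];u,v=pix(c,[[.53,-.05,.0]])[0].astype(int)
cv2.imwrite("pics/a3.png",cv2.resize(c["pixels"][v-75:v+75,u-100:u+100],None,fx=4,fy=4)[:,:,::-1])
cv2.imwrite("pics/a4.png",C[1]["pixels"][:,:,::-1])
E
```

```text
flower top err mm [ 0.1 -2.2] size [45.7 51.1] rect 85.3 pca -75.5 f4 16.1
flower scene err mm [-0.8 -0.6] size [50.  62.4] rect 24.7 pca 3.3 f4 -16.7
bar top err mm [ 1.3 -0.8] size [17.9 64.2] rect 6.6 pca 6.4 f4 6.7
bar scene err mm [1.1 0.2] size [19.7 72.7] rect 6.1 pca 5.5 f4 6.4
square top err mm [ 0.8 -2.2] size [33.9 35.8] rect 112.8 pca -64.2 f4 -22.0
square scene err mm [-1.2 -1.5] size [37.5 44.6] rect 22.2 pca 23.8 f4 -22.8
hoop top err mm [ 1.4 -0.8] size [47.9 50.2] rect 3.3 pca 8.3 f4 -36.9
hoop scene err mm [-1.3 -0. ] size [52.8 58.5] rect 0.7 pca -2.7 f4 42.7
```

View pics/a3.png

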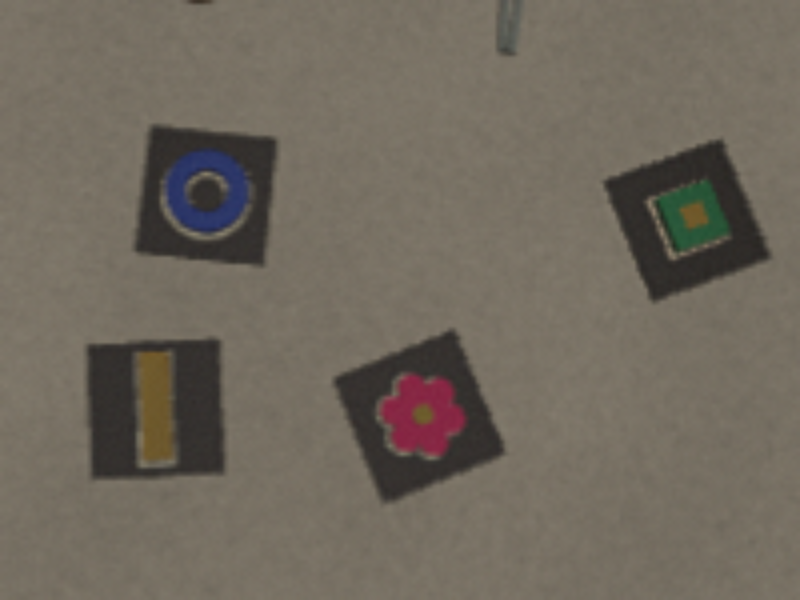

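View pics/a4.png

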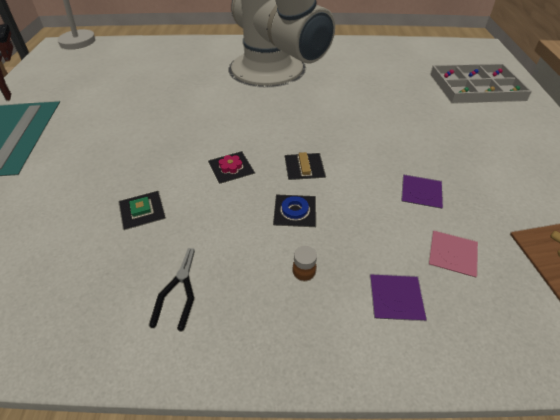

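All four pieces are seated face up, with the pliers (178,290) and jar (305,264) untouched. The square (crop 693,217) and perhaps the bar look 1-3 mm off, so I'll measure more closely.

```bash
python3 - <<'E'
from m import *
np.set_printoptions(precision=1,suppress=True)
T={"flower":(.4625,-.0614),"bar":(.458,.097),"square":(.5915,-.223),"hoop":(.5897,.0748)}
PC={"flower":[(.4621,-.0618),(.463,-.061)],"bar":[(.4573,.0968),(.4587,.0973)],"square":[(.591,-.2237),(.592,-.2224)],"hoop":[(.5894,.0745),(.59,.0751)]}
C=[grab("top"),grab("scene")]; rows=[]
for i,c in enumerate(C):
    K=[]
    for n,xy in T.items():
        u,v=pix(c,[[*PC[n][i],.004]])[0]; R=24; x0,y0=int(u)-R,int(v)-R
        big=cv2.resize(c["pixels"][y0:y0+2*R,x0:x0+2*R],None,fx=8,fy=8,interpolation=cv2.INTER_CUBIC)
        h=cv2.cvtColor(big,cv2.COLOR_RGB2HSV).astype(int)
        if n in("flower","square"):
            m=((h[...,0]>12)&(h[...,0]<(50 if n=="square" else 30))&(h[...,1]>60)).astype(np.uint8)
            cc=cv2.connectedComponentsWithStats(m); j=1+np.argmin([np.hypot(*(p-192))-0*a for p,a in zip(cc[3][1:],cc[2][1:,4])]) if cc[0]>1 else 0
            w=world(c,[(cc[3][j]+.5)/8-.5+[x0,y0]],.0162)[0]; print(n,c["name"],"brass err mm",(w-PC[n][i])*1e3,"area px",cc[2][j,4]/64)
        # predicted wireframe for a perfectly placed piece: bottom and top outline
        a={"bar":6,"square":22.6}.get(n,25); t=np.radians(np.arange(0,360,4))
        P={"bar":np.array([[32,9],[-32,9],[-32,-9],[32,-9]]),"square":18*np.array([[1,1],[-1,1],[-1,-1],[1,-1]]),"hoop":26*np.c_[np.cos(t),np.sin(t)],"flower":25*np.c_[np.cos(t),np.sin(t)]}[n]/1e3
        a=np.radians(a);P=P@np.array([[np.cos(a),np.sin(a)],[-np.sin(a),np.cos(a)]])+PC[n][i]
        for z,col in((.004,(255,255,255)),(.016,(0,255,255))):
            q=pix(c,np.c_[P,np.full(len(P),z)]); cv2.polylines(big,[np.int32((q-[x0,y0]+.5)*8)],True,col,1)
        K.append(cv2.resize(big,(300,300),interpolation=cv2.INTER_AREA)[50:250,50:250])
    rows.append(np.hstack(K))
cv2.imwrite("pics/a5.png",cv2.resize(np.vstack(rows),(800,400))[:,:,::-1])
E
```

```text
flower top brass err mm [ 0.2 -0.6] area px 15.234375
square top brass err mm [ 0.4 -0.6] area px 38.375
flower scene brass err mm [-0.3 -0.8] area px 11.828125
square scene brass err mm [ 0.5 -0.2] area px 45.21875
```

View pics/a5.png

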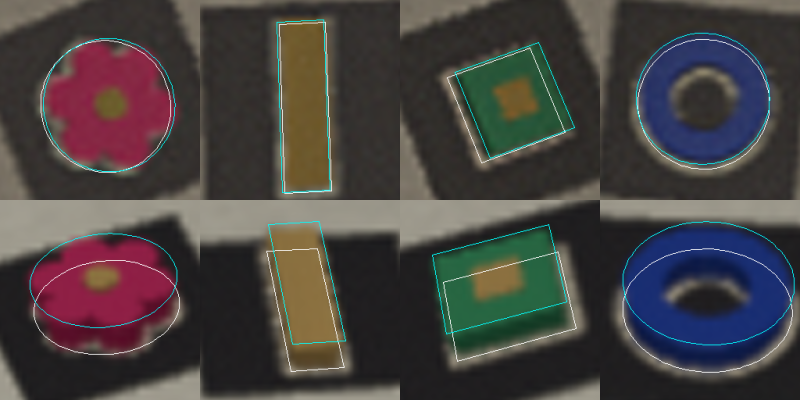

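The predicted outlines fit all four pieces, and the brass marks show the flower and square within 1 mm of centre, so I'm handing in.

```bash
python3 -c "
from rig import hand_in
print(hand_in())"
```

```text
the job is handed in; nothing more can be done
None
```

The job is handed in after about 28 s of robot time: all four pieces are face up and released on their matching pads, flower and square within about 1 mm of centre, bar and ring fitting their outlines by eye, bar and square lined up, and the pliers and jar were left alone.

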